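Isolate the dowel inserter and hold its magazine open for loading

ROBOT

A 6-joint arm with a two-finger parallel gripper is mounted at the origin on a cart in front of the work surface, level with it; the furniture and walls round the work are solid. World frame = base frame: x ahead of the robot, y to its left, z up, the work surface at z = 0. Lengths are in m, angles in rad, forces in N, time in s.
With the tool pointing down it reaches from about 0.35 to 0.975 m from the base axis. Payload 4.9 kg.
Tool frame: the origin (TCP) lies between the finger pads; the fingertips stand 11 mm ahead of it and the grasp point (between the pads) lies 8 mm behind it; z points along the fingers, y is the line along which they close (so a half turn about z gives the same grasp; the last joint's range is limited). The gripper opens to 85 mm and grips with 20 to 120 N. Pads are 22 mm wide; open, the fingers measure 114 mm over their backs; the gripper's body (76 mm by 85 mm) begins 54 mm behind the grasp point. The pads swing forward as they close: fully open they stand 13 mm farther back than shut.
Start: joints at [1.219, 0.053, 1.613, -0, 1.476, -0.119], TCP at [0.144, 0.608, 0.242] pointing down, gripper open.
Joint ranges: [-3.01, 3.01], [-1.01, 2.22], [0.06, 2.58], [-1.02, 4.17], [0.09, 2.62], [-3.14, 3.14]. Speed limits (rad/s): [2.57, 2.57, 3.14, 3.14, 3.14, 3.14].

INTERFACE

Orientations are given as a 3x3 rotation matrix whose columns are the frame's x, y, z axes.
In Python, from plant import env gives the robot as it stands.
- The arm moves only by the shell command python3 -m jog 'ROWS' [OPENING] [FORCE]. ROWS is rows parted by semicolons, their numbers by spaces, 1 to 20 of them, each of 6 numbers: dx, dy, dz in m, then a rotation vector rx, ry, rz in rad; each row shifts and turns the commanded pose from where the row before left it, along the tool's axes as they then stand; what a row does not reach is not made up. A row lasts 1/12 s, in which the tool goes at most 0.0417 m and 0.125 rad, less where a joint would pass 70% of its speed; a pose out of reach is approached as far as the arm can. OPENING is the opening from 0.0 (shut) to 1.0 (fully open), set as the command begins (- or left out keeps the last). The fingers move at their own pace and stop on an object; FORCE is the grip in N (left out, the last holds). Time passes only in rows, so rows that do not move let the fingers close. It prints the time, the measured TCP pose, the force, the opening and the grip force at its end.
- env.sense(): the state, without advancing time (a new reading comes with each control period).
- env.read_camera(name): name is "side" or "top" or "wrist"; returns (picture, depth): 400x640x3 uint8, red, green, blue; 400x640 float32, m along the optical axis (not along the pixel's ray), 0 where there is no reading.
- env.camera_params(name): a dict with "fx", "fy", "cx", "cy" (pixels), "k1" (the pictures are not rectified: a ray, as slopes to the right and down, at radius r is drawn at 1 + k1 r^2 times it, then the intrinsics apply), "view" (4x4, takes a point from world to camera coordinates); the wrist camera has in their place "hand_eye" (4x4, takes a point from camera to tool coordinates, whose origin is the TCP and whose axes are the flange's). Camera axes: x right, y down, z forward; pixel columns grow to the right and rows downward; lengths in m; the calibration is good to about 2 mm. A picture is of the moment at which its call begins: read the wrist's pose just before it. camera_params takes no time and is no camera call.
- env.hand_in(): hands the job in; it is judged then, once.
The state is a dict: "clock": time; "qpos": joint angles; "joint_vel": joint speeds; "joint_efforts": joint torques, N m; "ee_pos": TCP position; "eef_rot": TCP orientation; "ft_force": force on the tool from outside, world axes, zero at the start; "ft_torque": the same for the moment, N m; "grip_width": opening from 0.0 (shut) to 1.0 (fully open); "finger_force": force on a finger pad.
Only numpy, scipy, OpenCV 4.12 (cv2) and the standard library are available. Lean on these libraries where they do the work, as an engineer would, in place of code of your own. Each camera call takes 0.05 s, during which the arm holds its last target. There are 200 camera calls.

TASK

The dowel inserter on the bench is to be reloaded. First turn its isolator handle from on to off, all the way into the detent; only then take the black knob of the sprung follower and pull it back along the magazine, away from the driving head, until the follower's pointer stands at the middle line of the index clip. The follower springs home if let go, so finish while holding it there, so that a colleague can lay new dowels in; do not knock about the loose things that lie round the machine.

Things in the scene. Friction and masses are not known exactly. Their poses are not given: they have to be found in the camera images.
- dowel_inserter: green bench machine, bolted down, bed 305 x 245 mm, level, yaw within 20 degrees. x: along the aluminium magazine (54 mm wide, rails 72 mm high) towards the driving head (x = 94 to 170 mm, 107 mm high); y: left, z: up. Origin on the bench under the magazine's middle line. The isolator, a grey box 67 mm high, stands right (-y) of the magazine, its handle's axis at x = -20, y = -115 mm.
- isolator_handle (a joint): angle of the isolator's handle, a black upright bar 54 mm long and 14 mm thick, to be gripped 76 to 98 mm above the bench. Starts on: 0, bar along the machine's x, nose towards the head. Off: 1.571 rad, bar along y, nose towards the magazine; turn 90 degrees anticlockwise seen from above. Detents of some 0.2 N m hold both ends and draw it home once past the middle.
- isolator_grip (a point): point on the isolator handle's turning axis, 88 mm above the bench, a good height to grip the bar; its own axes turn with the handle, and its x axis points along the bar towards the nose
- follower: sprung slide on the magazine's rails that pushes the row of dowels to the head: dark plate 40 x 70 mm, top 81 mm above the bench, with an upright black round knob in its middle, 25 mm across, 87 to 133 mm above the bench. Moves along the machine's x only: pulled to -x, away from the head, up to 102 mm; a spring of 6 to 8 N draws it back to its start. Origin on the bench under the knob
- follower_knob (a point): point on the axis of the follower's knob, 110 mm above the bench, where to grip it
- pointer_tip (a point): tip of the small steel pointer that sticks out 12 mm from the left (+y) edge of the follower's plate, level with the knob's axis along the magazine; 75 mm above the bench; it moves with the follower
- index_clip: small aluminium clip, 10 mm wide along the magazine, fixed with a thumbscrew to the outside of the left (+y) rail, its top 70 mm above the bench. Its place along the rail differs, 50 to 90 mm behind the pointer's start. Axes parallel to the machine's, origin at the foot of its rail side, 48 mm above the bench
- index_line (a point): the dark line across the middle of the index clip's top, in line with the pointer's path; the pointer tip passes 5 mm above it. The follower is at the mark when the pointer tip and this point agree along the machine's x axis
- parts_bin1: blue parts bin with dowels, 100 x 121 x 55 mm, loose, stands to the left of the magazine; bystander
- offcut_oak: oak offcut 40 x 110 x 22 mm, loose, in front of the head's nozzle on the machine's left; bystander
- tape_measure: yellow tape measure, 64 mm high, loose, on the right of the bench; bystander
- screwdriver0: screwdriver 228 mm long, loose, on the right of the bench; bystander

How it is judged:
By the outcome, as a careful person would: the job done as asked, in the order asked, and still so for the second after the job is handed in, while the arm keeps its last pose, push and grip.
It also fails if it takes over 45 s, if anything falls off the work surface, if the arm or the gripper's body presses on something with over 40 N, if the wrist force passes 120 N, or if a joint passes its speed limit or range.

## Working session

There is one attempt and no reset: what is moved stays moved. The work goes in short steps, Python scripts to look and compute and a shell command to move; the robot and the scene stay as the last step left them, time stands still between calls to the robot, and variables do not carry over. Pictures are saved under pics/ and viewed, at most 10 in all, crops included, and the job is handed in when it is done.

```bash
ls; mkdir -p pics; python3 - <<'E'
from plant import env
import cv2,numpy as np
for n in("top","side"):
    p,d=env.read_camera(n); cv2.imwrite(f"pics/{n}0.png",p[:,:,::-1]); np.savez(f"{n}0.npz",p=p,d=d)
    print(n,env.camera_params(n))
print(env.camera_params("wrist")); s=env.sense(); print(s)
E
```

```text
pics
top {'fx': 481.191135929461, 'fy': 481.191135929461, 'cx': 320.0409882278696, 'cy': 199.38027584115747, 'k1': -0.08655308530110734, 'view': array([[ 0.02558316, -0.99964163,  0.00788183, -0.12681922],
       [-0.98537791, -0.02654513, -0.16830247,  0.54458272],
       [ 0.16845138, -0.00346087, -0.98570389,  1.50000055],
       [ 0.        ,  0.        ,  0.        ,  1.        ]])}
side {'fx': 362.94007891098556, 'fy': 362.94007891098556, 'cx': 323.72622783722255, 'cy': 201.79591675421182, 'k1': -0.08056792100322054, 'view': array([[-0.98737653, -0.15835605,  0.00331012,  0.51731709],
       [-0.10402281,  0.6325567 , -0.76749676,  0.19700613],
       [ 0.11944392, -0.75815262, -0.64104427,  0.81798022],
       [ 0.        ,  0.        ,  0.        ,  1.        ]])}
{'fx': 332.8976383609671, 'fy': 332.8976383609671, 'cx': 321.22948627466326, 'cy': 195.48895791647973, 'k1': 0.016098371538834148, 'hand_eye': array([[ 3.83110728e-04, -9.59271171e-01, -2.82486592e-01,
         7.30992239e-02],
       [ 9.99999239e-01,  3.62756384e-05,  1.23302228e-03,
        -1.52429465e-03],
    
[... 294 characters left out ...]
8996674e-01]), 'joint_vel': array([ 2.43272121e-05, -1.34242496e-04, -2.49910516e-03,  2.45657119e-04,
        1.28864500e-03,  1.84654178e-03]), 'joint_efforts': array([ 3.20753797e-04, -3.94903314e+01, -3.71362174e+01, -9.17040097e-05,
        3.91276975e-03,  1.16482397e-05]), 'ee_pos': array([0.14400459, 0.60760999, 0.24115311]), 'eef_rot': array([[-9.73019488e-01,  2.30721978e-01, -6.67514198e-04],
       [ 2.30722827e-01,  9.73017829e-01, -1.81124363e-03],
       [ 2.31609503e-04, -1.91638611e-03, -9.99998137e-01]]), 'ft_force': array([ 0.49357587, -0.08965092,  0.19797423]), 'ft_torque': array([0.01123733, 0.01062583, 0.00642804]), 'finger_force': 0.0, 'grip_width': 1.002255484209675}
```

View pics/top0.png

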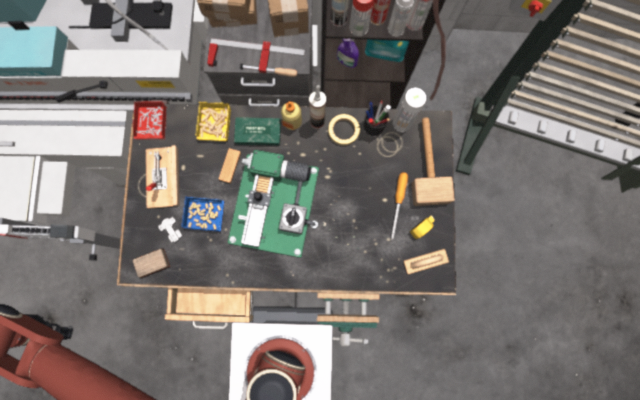

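View pics/side0.png

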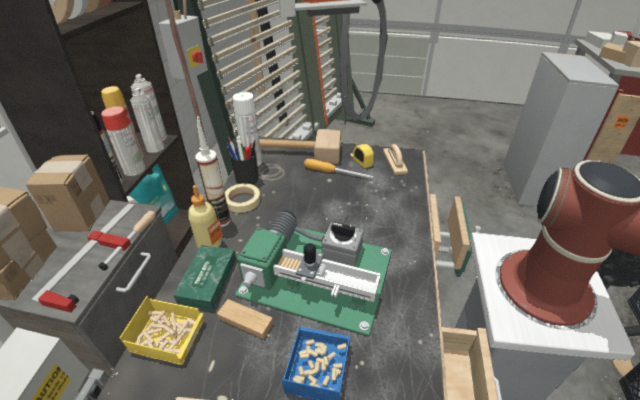

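```bash
cat > h.py <<'E'
import numpy as np,cv2
from plant import env
def cam(n):
    c=env.camera_params(n); K=np.array([[c['fx'],0,c['cx']],[0,c['fy'],c['cy']],[0,0,1]]);D=np.array([c['k1'],0,0,0.])
    if n=='wrist':
        s=env.sense();T=np.eye(4);T[:3,:3]=s['eef_rot'];T[:3,3]=s['ee_pos'];C=T@c['hand_eye']
    else: C=np.linalg.inv(c['view'])
    return K,D,C
def rays(c,px):
    K,D,C=c;u=cv2.undistortPoints(np.float64(px).reshape(-1,1,2),K,D)[:,0]
    return C[:3,3],np.c_[u,np.ones(len(u))]@C[:3,:3].T
def plane(c,px,z):
    o,r=rays(c,px);return o+r*((z-o[2])/r[:,2])[:,None]
def cloud(c,d):
    v,u=np.mgrid[:d.shape[0],:d.shape[1]]
    o,r=rays(c,np.c_[u.ravel(),v.ravel()]);P=(o+r*d.reshape(-1,1)).reshape(*d.shape,3);P[d==0]=np.nan;return P
def crop(p,x0,x1,y0,y1,k,f):
    cv2.imwrite(f,cv2.resize(p[y0:y1,x0:x1,::-1],None,fx=k,fy=k,interpolation=cv2.INTER_CUBIC))
E
python3 - <<'E'
from h import *
a=np.load('top0.npz');b=np.load('side0.npz')
c=cam('top');P=cloud(c,a['d']);hsv=cv2.cvtColor(a['p'],cv2.COLOR_RGB2HSV)
R=np.zeros(P.shape[:2],bool);R[140:265,220:330]=1
g=R&(hsv[...,0]>60)&(hsv[...,0]<90)&(hsv[...,1]>90)&(P[...,2]<.04)
print('bed z',np.nanmedian(P[g][:,2]),g.sum())
q=P[g][:,:2].astype(np.float32);print('bed rect',cv2.minAreaRect(q))
def show(nm,m):
    print(nm,m.sum(),np.nanmean(P[m],0),np.nanmedian(P[m],0))
show('knob',R&(P[...,2]>.12)&(hsv[...,2]<90)&(np.arange(640)[None]<275)&(np.arange(400)[:,None]>183))
m=R&(P[...,2]>.078)&(hsv[...,2]<90)&(np.arange(640)[None]>278)&(np.arange(400)[:,None]>195);show('handle',m)
print(cv2.fitLine(P[m][:,:2].astype(np.float32),2,0,.01,.01).ravel())
m=R&(P[...,2]>.06)&(P[...,2]<.078)&(hsv[...,1]<40)&(hsv[...,2]>140)&(np.arange(640)[None]<275);show('mag',m);print(cv2.minAreaRect(P[m][:,:2].astype(np.float32)))
A=cv2.resize(a['p'][140:265,225:325],None,fx=4,fy=4,interpolation=cv2.INTER_CUBIC)
B=cv2.resize(b['p'][205:335,235:345],None,fx=3.6,fy=3.6,interpolation=cv2.INTER_CUBIC)
o=np.zeros((500,800,3),np.uint8);o[:500,:400]=A[:500,:400];o[:468,400:796]=B[:468,:396];cv2.imwrite('pics/c1.png',o[...,::-1])
E
```

```text
bed z 0.010166807574058634 2795
bed rect ((0.5650548934936523, 0.055228471755981445), (0.2824462056159973, 0.3630327582359314), 81.98869323730469)
knob 50 [0.53960914 0.07832584 0.13162963] [0.53941075 0.07912257 0.13215424]
handle 60 [ 0.47648402 -0.02751723  0.09264236] [ 0.47557056 -0.0275201   0.09580961]
[ 0.93154967 -0.36361414  0.47648403 -0.02751723]
mag 432 [0.50662362 0.09391726 0.07016302] [0.49795289 0.09583137 0.07058215]
((0.533013105392456, 0.091849684715271), (0.28338098526000977, 0.0995875895023346), 0.0698014423251152)
```

View pics/c1.png

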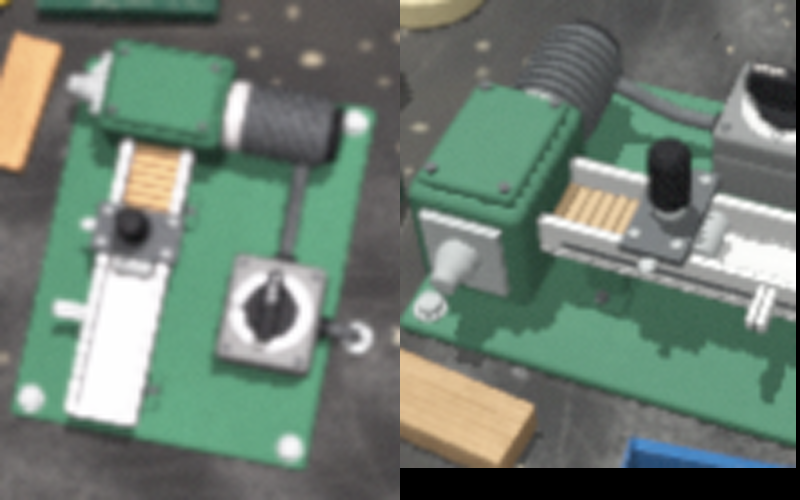

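```bash
python3 - <<'E'
from h import *
c=cam('top')
f=lambda pts,z:plane(c,np.array(pts)/4.+[225,140]-.375,z)
L=f([(303,465),(375,107),(13,413)],.010);print('bed',L)
for a,b in((0,1),(2,0)):
    v=L[b]-L[a];print(np.linalg.norm(v),np.degrees(np.arctan2(v[1],v[0])))
M=f([(65,412),(101,262),(137,424),(168,262)],.072);print('rails',M)
for a,b in((0,1),(2,3)):
    v=M[b]-M[a];print(np.linalg.norm(v),np.degrees(np.arctan2(v[1],v[0])))
B=f([(236,254),(327,262),(309,374),(217,360)],.067);print('box',B,B.mean(0))
for a,b in((3,0),(2,1),(0,1),(3,2)):
    v=B[b]-B[a];print(np.linalg.norm(v),np.degrees(np.arctan2(v[1],v[0])))
print('knob',f([(131,220)],.133),'clip',f([(70,310)],.07),'ptr',f([(87,225)],.075),'handle ends',f([(274,272),(266,338)],.098))
E
```

```text
bed [[ 0.36721751 -0.05384293  0.01      ]
 [ 0.66536233 -0.1042049   0.01      ]
 [ 0.40260712  0.18308348  0.01      ]]
0.30236842054574986 -9.587772354511449
0.23955489718800396 -98.4954414901897
rails [[0.39998439 0.1308994  0.072     ]
 [0.51903932 0.10854943 0.072     ]
 [0.39224983 0.07424595 0.072     ]
 [0.52047463 0.05561054 0.072     ]]
0.12113462439242655 -10.63228611148463
0.1295718999111779 -8.269125669276532
box [[ 0.52911619  0.002569    0.067     ]
 [ 0.52464788 -0.06964869  0.067     ]
 [ 0.43544315 -0.05822895  0.067     ]
 [ 0.44450089  0.01428889  0.067     ]] [ 0.48342703 -0.02775494  0.067     ]
0.08542308795532519 -7.885744982996725
0.08993271921259838 -7.295168263610645
0.07235579722414846 -93.5405357961707
0.07308132182843001 -97.11958012665183
knob [[0.5424953  0.07855699 0.133     ]] clip [[0.48046642 0.13140379 0.07      ]] ptr [[0.54784718 0.12068912 0.075     ]] handle ends [[ 0.51081566 -0.02964462  0.098     ]
 [ 0.45928285 -0.02526933  0.098     ]]
```

```bash
R="-0.0276 -0.0284 0 0 0 0"; python3 -m jog '-0.0276 -0.0284 0 0 0 0;-0.0276 -0.0284 0 0 0 0;-0.0276 -0.0284 0 0 0 0;-0.0276 -0.0284 0 0 0 0;-0.0276 -0.0284 0 0 0 0;-0.0276 -0.0284 0 0 0 0;-0.0276 -0.0284 0 0 0 0;-0.0276 -0.0284 0 0 0 0;-0.0276 -0.0284 0 0 0 0;-0.0276 -0.0284 0 0 0 0;-0.0276 -0.0284 0 0 0 0;-0.0276 -0.0284 0 0 0 0;-0.0276 -0.0284 0 0 0 0;-0.0276 -0.0284 0 0 0 0;-0.0276 -0.0284 0 0 0 0;-0.0276 -0.0284 0 0 0 0;-0.0276 -0.0284 0 0 0 0' 1.0
python3 -m jog '0 0 0 0 0 0.123;0 0 0 0 0 0.123;0 0 0 0 0 0.123;0 0 0 0 0 0.123;0 0 0 0 0 0.123;0 0 0 0 0 0.123;0 0 0 0 0 0.123;0 0 0 0 0 0.123;0 0 0 0 0 0.123;0 0 0 0 0 0.123;0 0 0 0 0 0.123;0 0 0 0 0 0.123;0 0 0 0 0 0.123'
python3 -m jog '0 0 0 0 0 0.123;0 0 0 0 0 0.123;0 0 0 0 0 0.123;0 0 0 0 0 0.123;0 0 0 0 0 0.123;0 0 0 0 0 0.123;0 0 0 0 0 0.123;0 0 0 0 0 0.123;0 0 0 0 0 0.123;0 0 0 0 0 0.123;0 0 0 0 0 0.123;0 0 0 0 0 0.123;0 0 0 0 0 0'
python3 - <<'E'
from h import *
c=cam('wrist');p,d=env.read_camera('wrist');cv2.imwrite('pics/w1.png',p[...,::-1]);np.savez('w1.npz',p=p,d=d,K=c[0],D=c[1],C=c[2]);print(env.sense()['qpos'])
E
```

```text
clock: 1.52
ee_pos: [0.4897, 0.0281, 0.2419]
eef_rot: [[-0.973, 0.231, -0.0], [0.231, 0.973, 0.0], [0.0, 0.0, -1.0]]
ft_force: [0.8, 0.0, 0.4]
grip_width: 0.995
finger_force: 0.0
clock: 2.6
ee_pos: [0.489, 0.0301, 0.2417]
eef_rot: [[0.264, 0.965, -0.001], [0.965, -0.264, 0.0], [-0.0, -0.001, -1.0]]
ft_force: [-0.7, 0.6, 0.0]
grip_width: 1.004
finger_force: 0.0
clock: 3.68
ee_pos: [0.489, 0.0301, 0.2417]
eef_rot: [[0.986, -0.167, -0.001], [-0.167, -0.986, 0.0], [-0.001, 0.0, -1.0]]
ft_force: [-0.5, 0.4, 0.1]
grip_width: 0.997
finger_force: 0.0
[-9.04533852e-02 -2.78607703e-01  1.91858986e+00 -3.32549712e-05
  1.50247340e+00  1.64397157e+00]
```

View pics/w1.png

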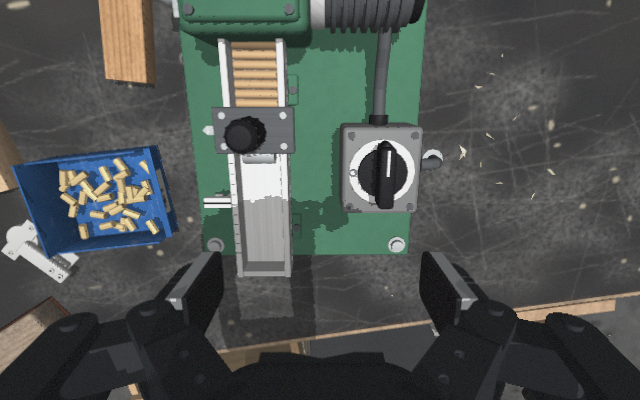

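```bash
python3 - <<'E'
from h import *
w=np.load('w1.npz');c=(w['K'],w['D'],w['C']);p,d=w['p'],w['d'];P=cloud(c,d);v,u=np.mgrid[:400,:640]
an=lambda a:np.degrees(np.arctan2(a[1],a[0]))
M=plane(c,[(222,40),(238,275),(286,40),(290,276)],.072);print(M.round(4),an(M[0]-M[1]),an(M[2]-M[3]))
def reg(x0,x1,y0,y1,z0,z1):return (u>x0)&(u<x1)&(v>y0)&(v<y1)&(P[...,2]>z0)&(P[...,2]<z1)
h=reg(350,412,130,215,.088,.11);q=P[h];print('handle',h.sum(),q.mean(0),q[:,2].max(),cv2.minAreaRect(q[:,:2].astype(np.float32)))
k=reg(205,275,100,160,.126,.15);q=P[k];print('knob',k.sum(),np.nanmean(q,0),cv2.minEnclosingCircle(q[:,:2].astype(np.float32)))
b=reg(330,430,110,222,.062,.0715);q=P[b];r=cv2.minAreaRect(q[:,:2].astype(np.float32));print('box',b.sum(),q.mean(0),r)
mg=reg(210,300,160,280,.066,.077);print('mag',cv2.minAreaRect(P[mg][:,:2].astype(np.float32)))
cl=reg(195,233,190,216,.06,.08);print('clip',cl.sum(),P[cl].mean(0),np.ptp(u[cl]),np.ptp(v[cl]))
pt=reg(195,215,120,140,.065,.085);print('ptr',pt.sum(),P[pt].mean(0))
print(plane(c,[(217,203)],.07),plane(c,[(204,130)],.075))
A=cv2.resize(p[110:225,190:430],None,fx=3.3,fy=3.3,interpolation=cv2.INTER_CUBIC);cv2.imwrite('pics/c2.png',A[...,::-1])
E
```

```text
[[0.6164 0.0906 0.072 ]
 [0.4018 0.1294 0.072 ]
 [0.6077 0.0384 0.072 ]
 [0.3918 0.0776 0.072 ]] -10.24734477871002 -10.288154575358872
handle 1107 [ 0.48533442 -0.02664538  0.09687098] 0.10013371748442351 ((0.48489877581596375, -0.027551140636205673), (0.01458131056278944, 0.056542523205280304), 80.49755096435547)
knob 941 [0.54120529 0.07837997 0.13171444] ((0.5409038066864014, 0.0794704481959343), 0.013419602066278458)
box 4472 [ 0.48780835 -0.02613054  0.06685344] ((0.48316526412963867, -0.027103908360004425), (0.07394479960203171, 0.08296496421098709), 80.32626342773438)
mag ((0.45594117045402527, 0.1040995717048645), (0.07475434243679047, 0.11914905160665512), 80.64179229736328)
clip 364 [0.48065734 0.13011669 0.06952285] 29 16
ptr 113 [0.54789244 0.1178267  0.07748066]
[[0.47924996 0.13165564 0.07      ]] [[0.54806799 0.12378484 0.075     ]]
```

View pics/c2.png

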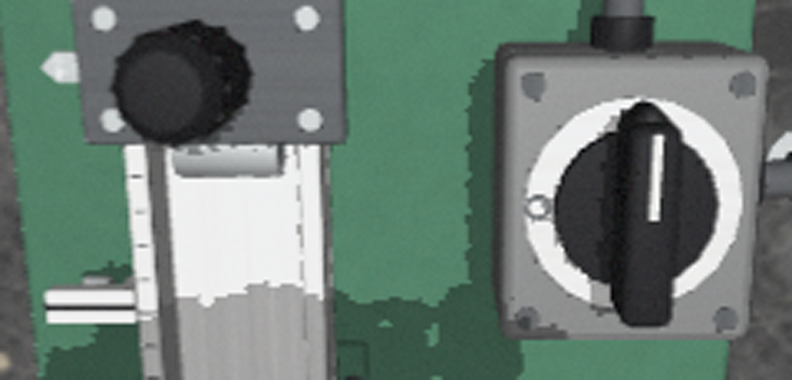

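```bash
python3 -m jog '0.0025 0.0286 0 0 0 0;0.0025 0.0286 0 0 0 0;0 0 0.039 0 0 0;0 0 0.039 0 0 0;0 0 0.04 0 0 0;0 0 0.02 0 0 0;0 0 0.0205 0 0 0;0 0 0 0 0 0' 1.0
python3 -m jog '0 0 0 0 0 0;0 0 0 0 0 0;0 0 0 0 0 0;0 0 0 0 0 0;0 0 0 0 0 0;0 0 0 0 0 0;0 0 0 0 0 0;0 0 0 0 0 0' 0.0 50
```

```text
clock: 4.4
ee_pos: [0.4809, -0.0264, 0.0785]
eef_rot: [[0.987, -0.163, -0.01], [-0.163, -0.987, 0.002], [-0.01, -0.0, -1.0]]
ft_force: [-0.4, 0.6, -0.9]
grip_width: 1.003
finger_force: 0.0
clock: 5.07
ee_pos: [0.4867, -0.0266, 0.0865]
eef_rot: [[0.986, -0.165, 0.005], [-0.165, -0.986, 0.001], [0.004, -0.002, -1.0]]
ft_force: [-0.6, 4.4, 6.2]
grip_width: 0.149
finger_force: 50.7
```

```bash
python3 -m jog '0 0 -0.001 0 0 -0.12;0 0 0 0 0 -0.12;0 0 0 0 0 -0.12;0 0 0 0 0 -0.12;0 0 0 0 0 -0.12;0 0 0 0 0 -0.12;0 0 0 0 0 -0.12;0 0 0 0 0 -0.12;0 0 0 0 0 -0.12;0 0 0 0 0 -0.12;0 0 0 0 0 -0.12;0 0 0 0 0 -0.12;0 0 0 0 0 -0.12;0 0 0 0 0 -0.03;0 0 0 0 0 0;0 0 0 0 0 0'
```

```text
clock: 6.4
ee_pos: [0.4846, -0.0237, 0.0866]
eef_rot: [[0.147, 0.989, -0.001], [0.989, -0.147, 0.008], [0.008, -0.003, -1.0]]
ft_force: [-5.4, 13.4, 10.0]
grip_width: 0.151
finger_force: 51.3
```

```bash
python3 -m jog '0 0 0 0 0 0;0 0 0 0 0 0;0 0 0 0 0 0;0 0 -0.04 0 0 0;0 0 -0.04 0 0 0;0 0 -0.04 0 0 0;0.03 0 -0.02 0 0 0;0.03 0 -0.01 0 0 0;0 0 0 0 0 0;0 0 0 0 0 0;0 0 0 0 0 0' 1.0
python3 - <<'E'
from h import *
c=cam('wrist');p,d=env.read_camera('wrist');np.savez('w2.npz',p=p,d=d,K=c[0],D=c[1],C=c[2])
P=cloud(c,d)
m=(P[...,2]>.088)&(P[...,2]<.11)&(np.hypot(P[...,0]-.4845,P[...,1]+.0275)<.04);q=P[m];print('handle',m.sum(),q.mean(0),cv2.minAreaRect(q[:,:2].astype(np.float32)))
m=(P[...,2]>.126)&(P[...,2]<.15)&(np.hypot(P[...,0]-.541,P[...,1]-.079)<.04);q=P[m];print('knob',m.sum(),q.mean(0),cv2.minEnclosingCircle(q[:,:2].astype(np.float32)))
cv2.imwrite('pics/w2.png',p[...,::-1])
E
```

```text
clock: 7.32
ee_pos: [0.4931, 0.0319, 0.234]
eef_rot: [[0.146, 0.989, -0.001], [0.989, -0.146, -0.001], [-0.001, -0.001, -1.0]]
ft_force: [0.3, 0.4, -0.6]
grip_width: 1.0
finger_force: 0.0
handle 922 [ 0.48355036 -0.02312707  0.09707116] ((0.48349252343177795, -0.02470402605831623), (0.05677289888262749, 0.013366583734750748), 81.43436431884766)
knob 1026 [0.54014068 0.08041965 0.13164393] ((0.5409067869186401, 0.07986638695001602), 0.01338904444128275)
```

View pics/w2.png

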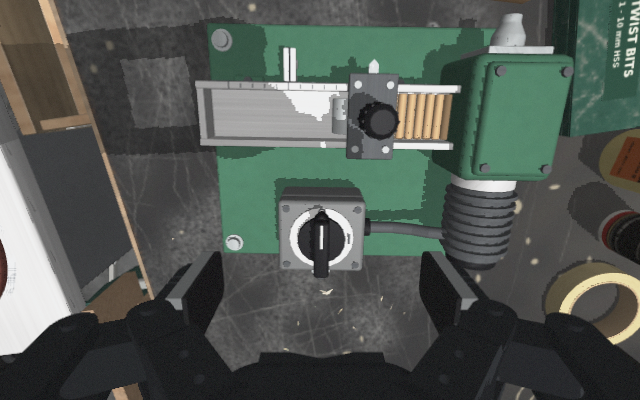

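```bash
python3 -m jog '0.027 0.020 0 0 0 0;0.0273 0.0204 0 0 0 0;0 0 0.03 0 0 0;0 0 0.03 0 0 0;0 0 0.03 0 0 0;0 0 0.025 0 0 0;0 0 0.017 0 0 0;0 0 0 0 0 0;0 0 0 0 0 0' 0.7
python3 -m jog '0 0 0 0 0 0;0 0 0 0 0 0;0 0 0 0 0 0;0 0 0 0 0 0;0 0 0 0 0 0;0 0 0 0 0 0;0 0 0 0 0 0;0 0 0 0 0 0' 0.0 60
python3 - <<'E'
from h import *
w=np.load('w2.npz');c=(w['K'],w['D'],w['C'])
a=plane(c,[(290,64)],.07)[0];b=plane(c,[(374,60)],.075)[0];print(a,b,(b-a)@[.9851,-.1719,0])
g=cv2.resize(w['p'][40:90,270:400],None,fx=6,fy=6,interpolation=cv2.INTER_CUBIC);cv2.imwrite('pics/c3.png',g[...,::-1])
E
```

```text
clock: 8.12
ee_pos: [0.5401, 0.0791, 0.1009]
eef_rot: [[0.148, 0.989, -0.004], [0.989, -0.148, -0.0], [-0.001, -0.004, -1.0]]
ft_force: [-0.2, 0.1, 0.1]
grip_width: 0.697
finger_force: 0.0
clock: 8.78
ee_pos: [0.5423, 0.0799, 0.105]
eef_rot: [[0.146, 0.989, 0.002], [0.989, -0.146, -0.0], [-0.0, 0.002, -1.0]]
ft_force: [-2.4, -0.5, 5.2]
grip_width: 0.273
finger_force: 59.1
[0.48018577 0.13182845 0.07      ] [0.5484339  0.12432561 0.075     ] 0.06852097591130628
```

View pics/c3.png

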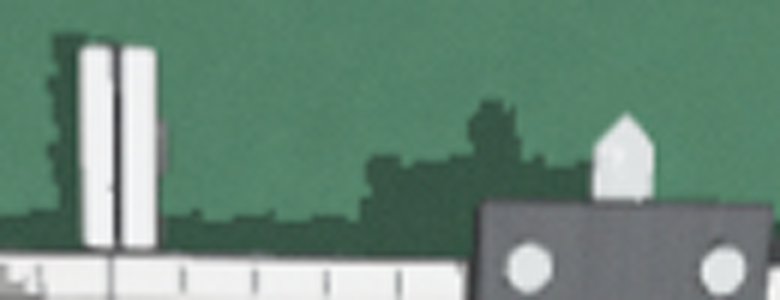

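```bash
python3 -m jog '0.0003 -0.0115 0 0 0 0;0.0003 -0.0115 0 0 0 0;0.0003 -0.0115 0 0 0 0;0.0003 -0.0115 0 0 0 0;0.0003 -0.0115 0 0 0 0;0.0003 -0.0115 0 0 0 0;0 0 0 0 0 0;0 0 0 0 0 0;0 0 0 0 0 0;0 0 0 0 0 0'
python3 - <<'E'
from h import *
s=[]
p,d=env.read_camera('side');q,_=env.read_camera('wrist');t,_=env.read_camera('top')
np.savez('w3.npz',p=q,t=t,s=p)
o=np.zeros((600,800,3),np.uint8)
o[:400,:640]=q
o[400:600,:400]=cv2.resize(p[265:315,285:385],None,fx=4,fy=4,interpolation=cv2.INTER_CUBIC)
o[400:600,400:800]=cv2.resize(t[190:240,220:320],None,fx=4,fy=4,interpolation=cv2.INTER_CUBIC)
cv2.imwrite('pics/v3.png',o[...,::-1]);s=env.sense();print(s['ee_pos'],s['clock'])
E
```

```text
clock: 9.62
ee_pos: [0.4761, 0.0909, 0.105]
eef_rot: [[0.147, 0.989, 0.007], [0.989, -0.147, -0.002], [-0.001, 0.007, -1.0]]
ft_force: [5.8, -5.0, 0.7]
grip_width: 0.276
finger_force: 61.7
[0.476163   0.09089018 0.1050238 ] 9.7667
```

View pics/v3.png

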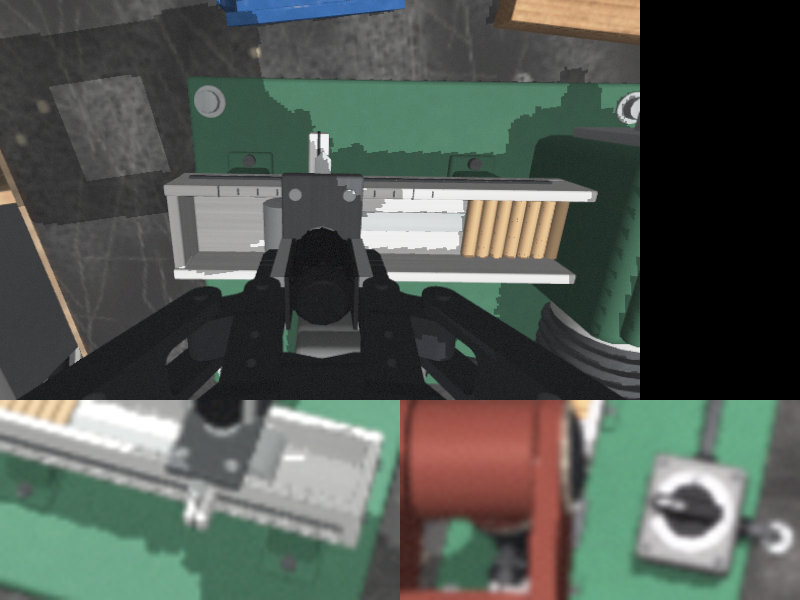

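```bash
python3 - <<'E'
from h import *
q=np.load('w3.npz')['p'];cv2.imwrite('pics/c4.png',cv2.resize(q[125:185,285:360,::-1],None,fx=10,fy=10,interpolation=cv2.INTER_CUBIC))
E
```

```text
(no output)
```

View pics/c4.png

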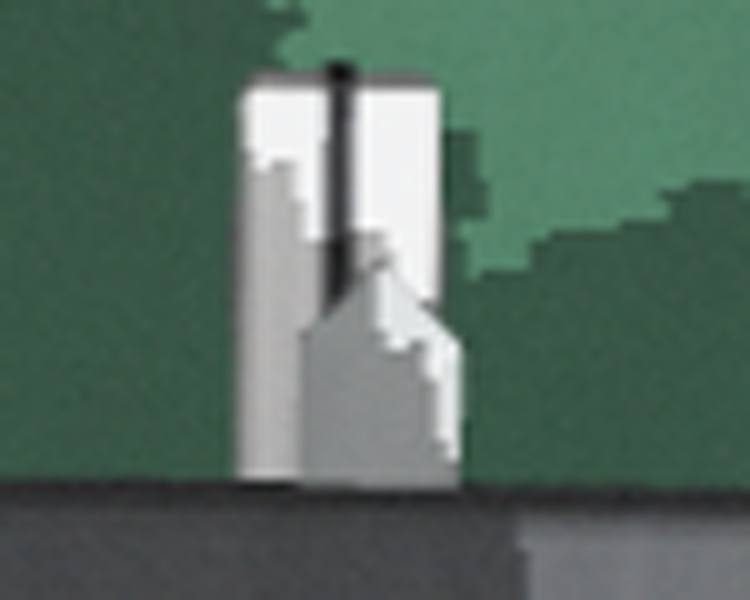

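The crop shows the pointer's tip at about (322.8, 151) and the clip's line at about (319.0, 151), so the pointer is still some 2 mm short.

```bash
python3 - <<'E'
from h import *
c=cam('wrist');o=-.5+.05
a,b=plane(c,[(285+34.0+o,151)],.07)[0],plane(c,[(285+38.0+o,151)],.075)[0]
print(a,b,(b-a)@[.9851,-.1719,0])
E
python3 -m jog '0 -0.001 0 0 0 0;0 -0.001 0 0 0 0;0 0 0 0 0 0;0 0 0 0 0 0;0 0 0 0 0 0'
python3 - <<'E'
from h import *
c=cam('wrist');q,_=env.read_camera('wrist')
cv2.imwrite('pics/c5.png',cv2.resize(q[125:185,285:360,::-1],None,fx=10,fy=10,interpolation=cv2.INTER_CUBIC))
E
```

```text
[0.48030412 0.13555181 0.07      ] [0.48234819 0.13603066 0.075     ] 0.0019312947103916549
clock: 10.18
ee_pos: [0.4744, 0.0912, 0.105]
eef_rot: [[0.147, 0.989, 0.008], [0.989, -0.147, -0.002], [-0.001, 0.008, -1.0]]
ft_force: [6.6, -4.3, -0.3]
grip_width: 0.274
finger_force: 61.7
```

View pics/c5.png

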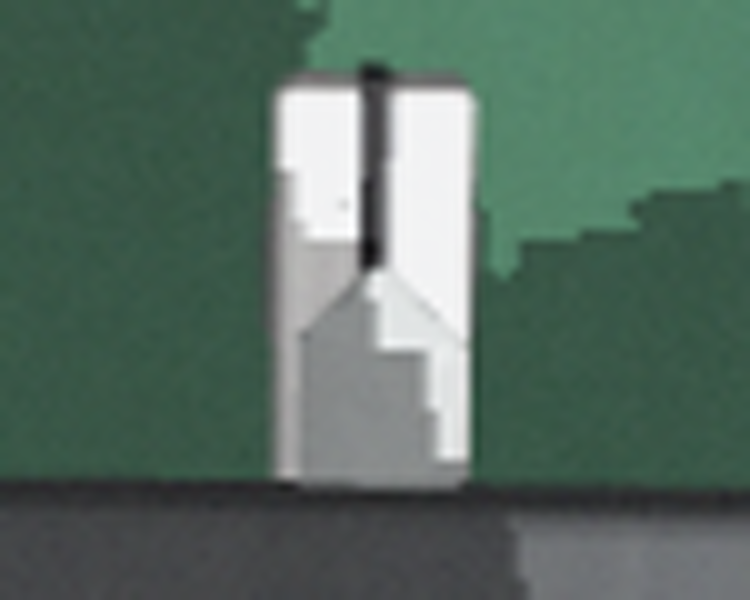

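The tip now stands on the line (both near column 322.4), and the handle is off.

```bash
python3 -c "
from plant import env
print(env.hand_in())"
```

```text
the job is handed in; nothing more can be done
None
```

The isolator was turned to off first; then the follower was pulled back about 69 mm, its pointer within about 0.2 mm of the index line in the last wrist picture, and handed in still gripped at about 60 N, about 10 s into the 45 s allowed.

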